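# Roll the sleeve up the loading ramp and hold it on the sensor pin

## Robot

A 6-joint arm with a two-finger parallel gripper is mounted at the origin on the work surface. World frame = base frame: x ahead of the robot, y to its left, z up, the work surface at z = 0. Lengths are in mm, angles in rad, forces in N, time in s.
With the tool pointing down it reaches from about 275 to 1000 mm from the base axis. Payload 8.4 kg.
Tool frame: the origin (TCP) lies between the finger pads; the fingertips stand 22 mm ahead of it and the grasp point (between the pads) lies 3 mm ahead of it; z points along the fingers, y is the line along which they close (so a half turn about z gives the same grasp; the last joint's range is limited). The gripper opens to 85 mm and grips with 20 to 120 N. Pads are 22 mm wide; open, the fingers measure 114 mm over their backs; the gripper's body (76 mm by 85 mm) begins 54 mm behind the grasp point. The pads swing forward as they close: fully open they stand 13 mm farther back than shut.
Start: joints at [1.117, 0.353, 1.633, -0, 1.155, -0.002], TCP at [272.865, 562.292, 253.281] pointing down, gripper open.
Joint ranges: [-2.63, 2.63], [-0.92, 2.1], [0.06, 2.66], [-1.3, 4.44], [0, 2.69], [-3.02, 3.02]. Speed limits (rad/s): [2.22, 2.22, 2.79, 3.14, 3.14, 3.14].

## Interface

Orientations are given as [roll, pitch, yaw] about the fixed x, y, z axes, in that order (R = Rz(yaw) Ry(pitch) Rx(roll)).
In Python, from rig import r, grab_frame gives the robot as it stands.
- The arm moves only by the shell command python3 -m inch 'ROWS' [FORCE]. ROWS is JSON, a list of rows, each a list of 7 numbers: the turn, a rotation vector about the tool's x, y, z as a fraction of full scale, then the shift along the tool's x, y, z as a fraction of full scale, then the closure, from 0 (fully open) to 1 (shut). In form: [[rx, ry, rz, dx, dy, dz, fingers], ...]. A call has 1 to 8 rows; each row shifts and turns the commanded pose from where the row before left it, along the tool's axes as they then stand; what a row does not reach is not made up. Full scale, the value 1, is 2.5 cm for a shift and pi rad for a turn. A row lasts 1/12 s, in which the tool goes at most 41.7 mm and 7.16 degrees, less where a joint would pass 70% of its speed; a pose out of reach is approached as far as the arm can. A call with a number of a shift or a turn outside -1 to 1 is refused whole. A call with a gripper value outside its range is refused whole. The fingers move at their own pace and stop on an object; FORCE is the grip in N (left out, the last holds). Time passes only in rows, so rows that do not move let the fingers close. It gives the time, the measured TCP pose, the force, the opening and the grip force at its end, in the units of the state.
- r.sense(): the state, without advancing time (a new reading comes with each control period).
- grab_frame(name): name is "scene" or "side" or "wrist"; returns a dict with "pixels" (384x512x3 uint8, red, green, blue), "z_map" (384x512 float32, mm along the optical axis (not along the pixel's ray), 0 where there is no reading), "vertical_fov" (degrees; the focal length in pixels is half the picture's height over the tangent of half this angle, whatever the lens; pixels are square), "cx", "cy" (the principal point, pixels), "cam_to_world" (4x4, takes a point from camera to world coordinates). Camera axes: x right, y down, z forward; pixel columns grow to the right and rows downward; lengths in mm; the calibration is good to about 2 mm. The wrist camera is an equidistant fisheye: a pixel r from the principal point sees the ray r / f radians off the axis. A picture is of the moment at which its call begins.
- r.sign_off(): hands the job in; it is judged then, once.
The state is a dict: "clock": time; "qpos": joint angles; "qvel": joint speeds; "joint_efforts": joint torques, N m; "eef_pos": TCP position; "tcp_rot": TCP orientation; "contact_force": force on the tool from outside, world axes, zero at the start; "wrist_torque": the same for the moment, N m; "opening": opening from 0.0 (shut) to 1.0 (fully open); "grasp_force": force on a finger pad.
Only numpy, scipy, OpenCV 4.12 (cv2) and the standard library are available. Lean on these libraries where they do the work, as an engineer would, in place of code of your own. Each camera call takes 0.05 s, during which the arm holds its last target. There are 200 camera calls.

## Task

Push the steel sleeve with the orange band along the blue loading ramp and up its slope until it sits fully home against the red stop, with the brass sensor pin pushed in, and finish while still holding it there with the fingers, because nothing else keeps it from rolling back. Only push it with the fingers: never lift it off the ramp and never let it get away and roll off the open low end. Leave the other loose things on the table where they are.

Things in the scene. Friction and masses are not known exactly. Their poses are not given: they have to be found in the camera images.
- sleeve: Polished steel cylinder, diameter 54 mm, 70 mm long, 0.25 to 0.5 kg, a 16 mm wide orange band round its middle. Origin at its centre; its own y is the cylinder axis, x and z turn as it rolls. Starts at rest on the ramp's level run-in, lying across it, centre 27 mm above the running surface. Slippery (friction about 0.3), rolls very freely.
- ramp: Blue ramp fixed to the table, 290 x 110 mm. Origin: middle of its underside; x runs along it uphill to the red stop, z up. Level run-in from x = -140 mm (open low end) to -30 mm, running surface 12 mm above the table; then the deck slopes up. Cheeks on both sides, 76 mm apart inside, tops 12 mm above the running surface.
- deck: Sloping part of the ramp, fixed. Origin on the running surface, mid-width, at the knee (ramp x = -30 mm, 12 mm above the table). x points up the slope (8 degrees), y across, z square to the deck. Red stop: face at x = 150 mm, 48 mm high; grey sensor box behind it to x = 192 mm. A sleeve fully home has its centre at x = 123, z = 27 mm.
- pin (a joint): Brass sensor pin, 14 mm thick, in the middle of the stop, 27 mm above the deck. Value in m: 0 = out, standing 8 mm proud of the red face; 0.008 = pushed in flush with the face (sleeve home). Light spring: about 1 N at 0, 3 N when flush; it pushes the sleeve back when let go.
- spare_sleeve: Bystander, loose: plain brass sleeve standing on end, 44 mm diameter, 65 mm high. Origin under its centre. Leave it.
- flange: Bystander, loose: flat steel ring, 70 mm across, 14 mm high. Origin under its centre. Leave it.
- bottle: Bystander, loose: white bottle with a blue cap, 52 mm diameter, 130 mm high. Origin under its centre. Leave it.
- wood_box: Bystander, loose: closed wooden box 90 x 130 x 50 mm. Origin under its centre. Leave it.
- driver: Bystander, loose: screwdriver with a red handle lying on the table. Leave it.
- clamp_ring: Bystander, loose, beside the ramp (about 0.1 m from its middle line): aluminium ring 48 mm across, 16 mm high. Origin under its centre. Leave it.
- cap: Bystander, loose, beside the ramp (about 0.1 m from its middle line): orange plastic cap 38 mm across, 26 mm high. Origin under its centre. Leave it.
Mind the look-alikes: they are no part of the job. What is meant by the sleeve is not green, and is the smaller of those in its own colour.

How it is judged:
By the outcome, as a careful person would: the job done as asked, in the order asked, and still so for the second after the job is handed in, while the arm keeps its last pose, push and grip.
It also fails if it takes over 32 s, if anything falls off the work surface, if the arm or the gripper's body presses on something with over 40 N, if the wrist force passes 120 N, or if a joint passes its speed limit or range.

## Working session

There is one attempt and no reset: what is moved stays moved. The work goes in short steps, Python scripts to look and compute and a shell command to move; the robot and the scene stay as the last step left them, time stands still between calls to the robot, and variables do not carry over. Pictures are saved under pics/ and viewed, at most 10 in all, crops included, and the job is handed in when it is done.

```bash
mkdir -p pics; python3 - <<'E'
from rig import r, grab_frame
import cv2, numpy as np
for n in ("scene","side"):
    f=grab_frame(n); np.savez(f"{n}.npz",**f); cv2.imwrite(f"pics/{n}0.png",f["pixels"][...,::-1])
    print(n,f["vertical_fov"],f["cx"],f["cy"],np.round(f["cam_to_world"],3).tolist())
s=r.sense();print(s)
E
```

```text
scene 52.176354995814656 257.9091300056853 195.05257653059303 [[-0.616, 0.491, -0.615, 1263.208], [0.787, 0.384, -0.482, 507.655], [-0.001, -0.782, -0.624, 769.724], [0.0, 0.0, 0.0, 1.0]]
side 43.20729835537722 252.68796586679946 195.94602625219088 [[0.913, -0.298, 0.28, 186.699], [-0.408, -0.632, 0.659, -888.141], [-0.019, -0.716, -0.698, 1000.772], [0.0, 0.0, 0.0, 1.0]]
{'clock': 0.1, 'qpos': array([ 1.11662682e+00,  3.53565054e-01,  1.63404484e+00, -2.48151069e-05,
        1.15523555e+00, -2.37902475e-03]), 'qvel': array([-0.00072877, -0.00200293, -0.00044674,  0.00077709, -0.0009143 ,
        0.00073313]), 'joint_efforts': array([-6.65475363e-04, -6.06366706e+01, -3.42814600e+01, -3.37054416e-05,
        4.24388636e-03,  1.08982954e-05]), 'eef_pos': array([272.67892174, 561.93280694, 252.65177915]), 'tcp_rot': array([-3.14033981e+00,  1.97100420e-05,  2.68981222e+00]), 'contact_force': array([-0.57697984, -0.14275067,  0.35898196]), 'wrist_torque': array([0.02873355, 0.04382264, 0.01344212]), 'grasp_force': 0.0, 'opening': 1.0018995802512056}
```

View pics/scene0.png

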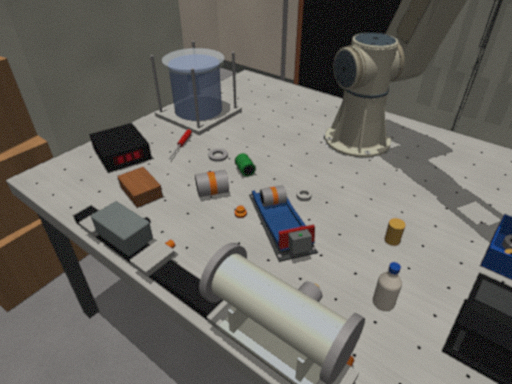

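View pics/side0.png

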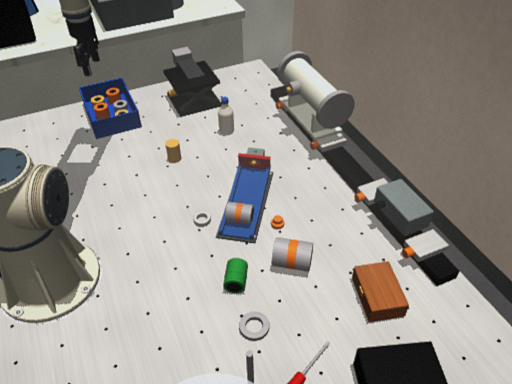

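Scene view: the target sleeve lies on the blue ramp at (273,195), with the red stop at (295,238). The big look-alike is off the ramp at (212,183). In the side view the sleeve is at (239,214), the stop at (255,160), the ring at (202,218) and the cap at (278,222).

```bash
cat > h.py <<'E'
import numpy as np, cv2
def pts(f):
    h,w=f["z_map"].shape; F=h/2/np.tan(np.radians(f["vertical_fov"])/2)
    v,u=np.mgrid[:h,:w]; z=f["z_map"]
    P=np.stack([(u-f["cx"])/F*z,(v-f["cy"])/F*z,z,np.ones_like(z)],-1)@np.array(f["cam_to_world"]).T
    return P[...,:3]
def masks(f):
    H=cv2.cvtColor(f["pixels"],cv2.COLOR_RGB2HSV).astype(int); h,s,v=H[...,0],H[...,1],H[...,2]
    return dict(blue=(h>100)&(h<125)&(s>120)&(v>40),orange=(h>4)&(h<20)&(s>150)&(v>100),red=((h<4)|(h>174))&(s>150)&(v>60))
E
python3 - <<'E'
from h import *
roi={"scene":(180,262,245,322),"side":(145,245,212,275)}
for n in roi:
    f=dict(np.load(n+".npz")); P=pts(f); a,b,c,d=roi[n]
    R=np.zeros((384,512),bool);R[a:b,c:d]=1
    for k,m in masks(f).items():
        m=m&R&(f["z_map"]>0)
        if k!="blue":
            m=cv2.morphologyEx(m.astype(np.uint8),cv2.MORPH_OPEN,np.ones((2,2)))
            N,L,st,ce=cv2.connectedComponentsWithStats(m)
            for i in range(1,N):
                if st[i,4]>12:
                    q=P[L==i]; print(n,k,ce[i].round(),st[i,4],np.median(q,0).round(1),q.min(0).round(),q.max(0).round())
        else:
            q=P[m]; rc=cv2.minAreaRect(q[:,:2].astype(np.float32)); print(n,k,len(q),rc,"z",np.percentile(q[:,2],[1,20,50,99]).round(1))
            print(cv2.boxPoints(rc).round(0).tolist())
    # things near ramp: table-level heights
E
```

```text
scene blue 993 ((561.2376098632812, 36.1400146484375), (271.484619140625, 95.24272155761719), 54.704315185546875) z [ 6.7 10.3 16.7 39. ]
[[444.0, -47.0], [522.0, -102.0], [679.0, 119.0], [601.0, 174.0]]
scene orange [276. 195.] 56 [522.4  -5.4  54.4] [509. -23.  34.] [535.   5.  65.]
scene red [306. 229.] 67 [610.9 157.4  77.7] [595. 134.  62.] [640. 169.  81.]
scene red [286. 237.] 86 [659.9 124.9  65.1] [643. 115.  32.] [1263.  508.  770.]
side blue 1627 ((551.5708618164062, 27.456390380859375), (256.0611877441406, 95.8392105102539), 54.54225158691406) z [ 7.8 13.3 21.5 42.6]
[[438.0, -49.0], [516.0, -105.0], [665.0, 104.0], [587.0, 160.0]]
side orange [239. 213.] 84 [505.3 -40.3  57.6] [495. -51.  31.] [521. -22.  68.]
side orange [274. 224.] 23 [590.5 -80.3  14.9] [588. -90.   3.] [595. -73.  25.]
side red [255. 157.] 82 [628.5 132.   77.7] [ 187. -888.   -2.] [ 709.  190. 1001.]
```

```bash
python3 -m inch '[[0,0,0.039,0,0,0,0.6],[0,0,0.039,0,0,0,0.6],[0,0,0.039,0,0,0,0.6],[0,0,0.039,0,0,0,0.6],[0,0,0.039,0,0,0,0.6],[0,0,0.039,0,0,0,0.6],[0,0,0.039,0,0,0,0.6]]' 
python3 -m inch '[[0,0,0.039,0,0,0,0.6],[0,0,0.039,0,0,0,0.6],[0,0,0.039,0,0,0,0.6],[0,0,0.039,0,0,0,0.6],[0,0,0.039,0,0,0,0.6],[0,0,0.039,0,0,0,0.6],[0,0,0.039,0,0,0,0.6],[0,0,0.0065,0,0,0,0.6]]'
python3 -m inch '[[0,0,0,-0.72,0.98,0,0.6],[0,0,0,-0.72,0.98,0,0.6],[0,0,0,-0.72,0.98,0,0.6],[0,0,0,-0.72,0.98,0,0.6],[0,0,0,-0.72,0.98,0,0.6],[0,0,0,-0.72,0.98,0,0.6],[0,0,0,-0.72,0.98,0,0.6]]'
python3 -m inch '[[0,0,0,-0.72,0.98,0,0.6],[0,0,0,-0.72,0.98,0,0.6],[0,0,0,-0.72,0.98,0,0.6],[0,0,0,-0.72,0.98,0,0.6],[0,0,0,-0.72,0.98,0,0.6],[0,0,0,-0.72,0.98,0,0.6],[0,0,0,-0.72,0.98,0,0.6]]'
```

```text
clock: 0.68
eef_pos: [272.7, 562.0, 252.8]
tcp_rot: [-3.141, 0.001, 1.826]
contact_force: [0.1, -0.5, 0.3]
opening: 0.402
grasp_force: 0.0
clock: 1.35
eef_pos: [272.7, 562.0, 252.8]
tcp_rot: [3.141, 0.001, 0.948]
contact_force: [0.5, -0.8, -0.4]
opening: 0.397
grasp_force: 0.0
clock: 1.93
eef_pos: [340.0, 358.8, 253.1]
tcp_rot: [3.142, 0.0, 0.958]
contact_force: [-0.2, -0.0, 0.3]
opening: 0.401
grasp_force: 0.0
clock: 2.52
eef_pos: [407.0, 156.9, 253.3]
tcp_rot: [3.142, -0.0, 0.958]
contact_force: [-0.3, -0.2, -0.0]
opening: 0.397
grasp_force: 0.0
```

```bash
python3 -m inch '[[0,0,0,-0.7,0.97,0.4,0.6],[0,0,0,-0.7,0.97,0.4,0.6],[0,0,0,-0.7,0.97,0.4,0.6],[0,0,0,-0.7,0.97,0.4,0.6],[0,0,0,-0.7,0.97,0.4,0.6],[0,0,0,-0.7,0.97,0.4,0.6],[0,0,0,-0.7,0.97,0.4,0.6],[0,0,0,-0.7,0.97,0.4,0.6]]'
python3 -m inch '[[0,0,0,0,0,0,0.6]]'
python3 - <<'E'
from rig import r, grab_frame
import cv2, numpy as np
o=[]
for n in ("wrist","side"):
    f=grab_frame(n); np.savez(f"{n}1.npz",**f)
    p=f["pixels"][...,::-1]; o.append(p if n=="wrist" else cv2.resize(p[100:292,150:342],(384,384)))
o[0]=cv2.resize(o[0],(416,312)); o[0]=cv2.copyMakeBorder(o[0],0,72,0,0,cv2.BORDER_CONSTANT)
cv2.imwrite("pics/a.png",np.hstack(o))
E
```

```text
clock: 3.18
eef_pos: [484.4, -69.6, 172.7]
tcp_rot: [-3.142, -0.0, 0.957]
contact_force: [0.7, 0.5, -0.3]
opening: 0.393
grasp_force: 0.0
clock: 3.27
eef_pos: [485.0, -71.8, 171.8]
tcp_rot: [3.142, 0.001, 0.955]
contact_force: [-0.5, 0.0, -0.3]
opening: 0.4
grasp_force: 0.0
```

View pics/a.png

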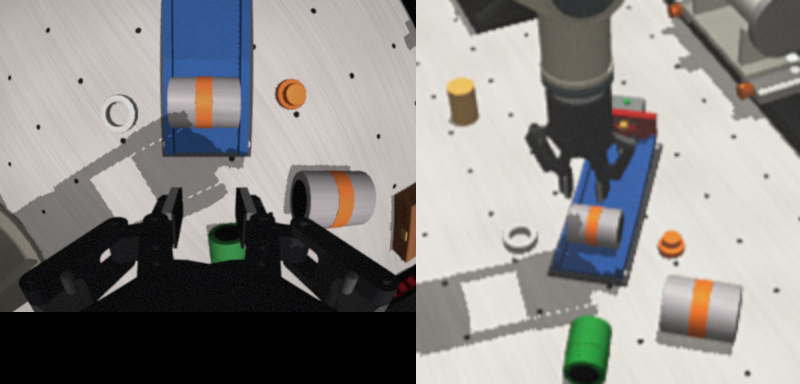

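The wrist view shows the ramp straight ahead and centred between the fingers (sleeve band at (203,102)). The green and large sleeves are nearby, so I'll measure the clearances.

```bash
python3 - <<'E'
from h import *
f=dict(np.load("wrist1.npz")); F=192/np.tan(np.radians(f["vertical_fov"])/2); C=f["cam_to_world"]
v,u=np.mgrid[:384,:512]; x=u-f["cx"];y=v-f["cy"];rr=np.hypot(x,y)+1e-9;th=rr/F;z=f["z_map"]
W=np.stack([x/rr*np.tan(th)*z,y/rr*np.tan(th)*z,z,np.ones_like(z)],-1)@C.T
W=W[...,:3]
t=np.array([485,-71.8]);a=.955;ux=np.array([np.cos(a),np.sin(a)]);uy=np.array([np.sin(a),-np.cos(a)])
L=np.stack([(W[...,:2]-t)@ux,(W[...,:2]-t)@uy,W[...,2]],-1)
M=masks(f);H=cv2.cvtColor(f["pixels"],cv2.COLOR_RGB2HSV).astype(int)
M["green"]=(H[...,0]>45)&(H[...,0]<80)&(H[...,1]>100)
for k,m in M.items():
    m=cv2.morphologyEx((m&(z>0)).astype(np.uint8),cv2.MORPH_OPEN,np.ones((3,3)))
    N,lb,st,ce=cv2.connectedComponentsWithStats(m)
    for i in range(1,N):
        if st[i,4]>150:
            q=L[lb==i];print(k,ce[i].round(),st[i,4],"lo",np.percentile(q,2,axis=0).round(1),"med",np.median(q,0).round(1),"hi",np.percentile(q,98,axis=0).round(1))
            if k=="blue":
                for X in (30,80,130):
                    s=q[abs(q[:,0]-X)<8]; 
                    if len(s): print("  at",X,np.percentile(s[:,1],[1,99]).round(1),np.percentile(s[:,2],[50]).round(1))
E
```

```text
blue [255.  79.] 14242 lo [ -0.8 -48.2   9. ] med [113.3  -0.5  14.9] hi [173.8  44.9  29.9]
  at 30 [-49.3  45.5] [20.4]
  at 80 [-49.  48.] [21.6]
  at 130 [-49.1  44.8] [13.8]
orange [251. 125.] 1218 lo [ 34.2 -10.9  48.8] med [59.1 -3.5 61.2] hi [82.   3.6 65.1]
orange [359. 115.] 952 lo [52.7 83.3  8.8] med [69.  96.6 23. ] hi [ 84.7 111.1  25.4]
orange [423. 245.] 1109 lo [-79.6 149.4  42.1] med [-43.1 159.1  67.3] hi [-21.8 169.1  72.5]
green [277. 307.] 1172 lo [-138.9    3.4   17.4] med [-115.8   18.4   48.7] hi [ 10.6  44.8 221.7]
```

```bash
python3 -m inch '[[0,0,0,0,-0.08,0.83,0.6],[0,0,0,0,0,0.83,0.6],[0,0,0,0,0,0.83,0.6],[0,0,0,0,0,0.83,0.6],[0,0,0,0,0,0.83,0.6],[0,0,0,0,0,0.8,0.6],[0,0,0,0,0,0,0.6],[0,0,0,0,0,0,0.6]]'
python3 - <<'E'
from rig import r, grab_frame
import cv2, numpy as np
o=[]
for n in ("wrist","side"):
    f=grab_frame(n); p=f["pixels"][...,::-1]; o.append(cv2.resize(p,(400,300)) if n=="wrist" else cv2.resize(p[140:284,170:314],(300,300)))
cv2.imwrite("pics/b.png",np.hstack(o))
E
```

```text
clock: 4.03
eef_pos: [481.8, -66.0, 49.4]
tcp_rot: [-3.14, 0.001, 0.956]
contact_force: [0.1, 0.1, 0.2]
opening: 0.397
grasp_force: 0.0
```

View pics/b.png

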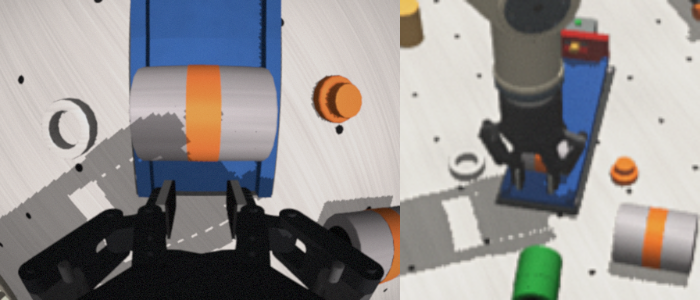

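The fingers are down behind the sleeve, just inside the low end and clear of the cheeks. Starting to push.

```bash
python3 -m inch '[[0,0,0,0.16,0.12,0,0.6],[0,0,0,0.12,0,0,0.6],[0,0,0,0.1,0,0,0.6],[0,0,0,0.1,0,0,0.6],[0,0,0,0.1,0,0,0.6],[0,0,0,0.1,0,0,0.6],[0,0,0,0.1,0,0,0.6],[0,0,0,0.1,0,0,0.6]]'
python3 -m inch '[[0,0,0,0.12,0,0,0.6],[0,0,0,0.14,0,0,0.6],[0,0,0,0.14,0,0,0.6],[0,0,0,0.14,0,0,0.6],[0,0,0,0.14,0,0,0.6],[0,0,0,0.12,0,0,0.6],[0,0,0,0.12,0,0,0.6],[0,0,0,0.1,0,0,0.6]]'
python3 - <<'E'
from rig import r, grab_frame
import cv2, numpy as np
o=[]
for n in ("wrist","side"):
    f=grab_frame(n); p=f["pixels"][...,::-1]; o.append(cv2.resize(p,(400,300)) if n=="wrist" else cv2.resize(p[140:284,170:314],(300,300)))
cv2.imwrite("pics/c.png",np.hstack(o))
E
```

```text
clock: 4.8
eef_pos: [497.8, -50.5, 49.5]
tcp_rot: [-3.141, 0.0, 0.954]
contact_force: [0.6, -0.1, 0.0]
opening: 0.396
grasp_force: 0.0
clock: 5.47
eef_pos: [512.7, -29.6, 49.5]
tcp_rot: [3.142, -0.0, 0.954]
contact_force: [0.6, 0.3, -0.4]
opening: 0.401
grasp_force: 0.0
```

View pics/c.png

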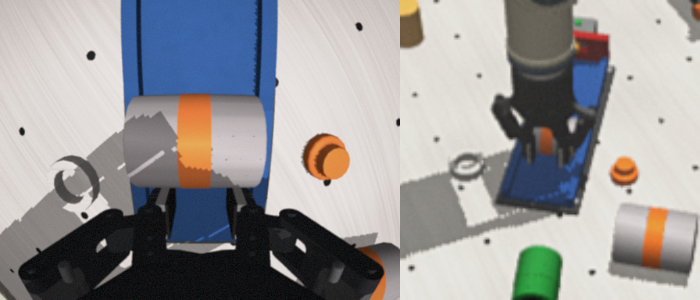

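The sleeve is touching both fingers and square between the cheeks, with its band at (195,142). Continuing to the knee and up the slope.

```bash
python3 -m inch '[[0,0,0,0.16,0,0,0.6],[0,0,0,0.2,0,0,0.6],[0,0,0,0.22,0,0,0.6],[0,0,0,0.22,0,0,0.6],[0,0,0,0.22,0,-0.02,0.6],[0,0,0,0.22,0,-0.031,0.6],[0,0,0,0.22,0,-0.031,0.6],[0,0,0,0.22,0,-0.031,0.6]]'
python3 -m inch '[[0,0,0,0.22,0,-0.031,0.6],[0,0,0,0.22,0,-0.031,0.6],[0,0,0,0.22,0,-0.031,0.6],[0,0,0,0.22,0,-0.031,0.6],[0,0,0,0.22,0,-0.031,0.6],[0,0,0,0.22,0,-0.031,0.6],[0,0,0,0.22,0,-0.031,0.6],[0,0,0,0.2,0,-0.028,0.6]]'
python3 - <<'E'
from rig import r, grab_frame
import cv2, numpy as np
o=[]
for n in ("wrist","side"):
    f=grab_frame(n); p=f["pixels"][...,::-1]; o.append(cv2.resize(p,(400,300)) if n=="wrist" else cv2.resize(p[140:284,170:314],(300,300)))
cv2.imwrite("pics/d.png",np.hstack(o))
E
```

```text
clock: 6.23
eef_pos: [537.1, 4.9, 52.4]
tcp_rot: [3.142, 0.0, 0.954]
contact_force: [-0.7, -2.2, 0.5]
opening: 0.401
grasp_force: 0.7
clock: 6.9
eef_pos: [562.3, 40.3, 58.6]
tcp_rot: [3.142, -0.0, 0.954]
contact_force: [-0.6, -1.2, 1.4]
opening: 0.401
grasp_force: 0.7
```

View pics/d.png

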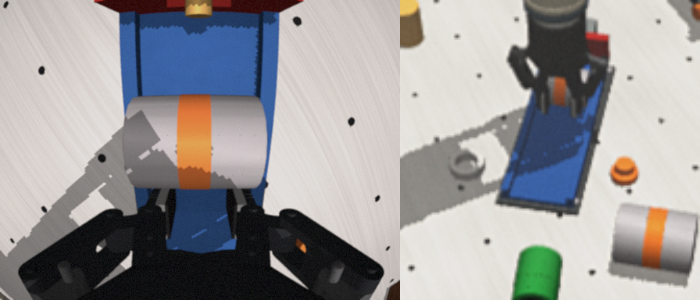

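The sleeve is mid-slope and still on the fingers, with the stop and pin ahead at (200,8). About 55 mm to go.

```bash
python3 -m inch '[[0,0,0,0.2,0,-0.028,0.6],[0,0,0,0.22,0,-0.031,0.6],[0,0,0,0.22,0,-0.031,0.6],[0,0,0,0.22,0,-0.031,0.6],[0,0,0,0.2,0,-0.028,0.6],[0,0,0,0.18,0,-0.025,0.6],[0,0,0,0.14,0,-0.02,0.6],[0,0,0,0.1,0,-0.014,0.6]]'
python3 -m inch '[[0,0,0,0.08,0,-0.011,0.6],[0,0,0,0.06,0,-0.008,0.6],[0,0,0,0.06,0,-0.008,0.6],[0,0,0,0.04,0,-0.006,0.6]]'
python3 -m inch '[[0,0,0,0.04,0,-0.006,0.6],[0,0,0,0.04,0,-0.006,0.6],[0,0,0,0.04,0,-0.006,0.6]]'
python3 - <<'E'
from rig import r, grab_frame
import cv2, numpy as np
o=[]
for n in ("wrist","scene"):
    f=grab_frame(n); p=f["pixels"][...,::-1]; o.append(cv2.resize(p,(400,300)) if n=="wrist" else cv2.resize(p[170:270,240:340],(300,300)))
cv2.imwrite("pics/e.png",np.hstack(o))
E
```

```text
clock: 7.67
eef_pos: [583.7, 70.5, 63.8]
tcp_rot: [3.141, -0.0, 0.954]
contact_force: [-1.5, -0.8, 0.3]
opening: 0.401
grasp_force: 0.8
clock: 8.0
eef_pos: [586.8, 75.0, 64.5]
tcp_rot: [-3.142, 0.0, 0.954]
contact_force: [-1.0, -0.9, 0.8]
opening: 0.402
grasp_force: 0.7
clock: 8.25
eef_pos: [588.2, 77.1, 64.9]
tcp_rot: [-3.141, 0.001, 0.954]
contact_force: [-2.5, -3.8, 1.4]
opening: 0.399
grasp_force: 2.3
```

View pics/e.png

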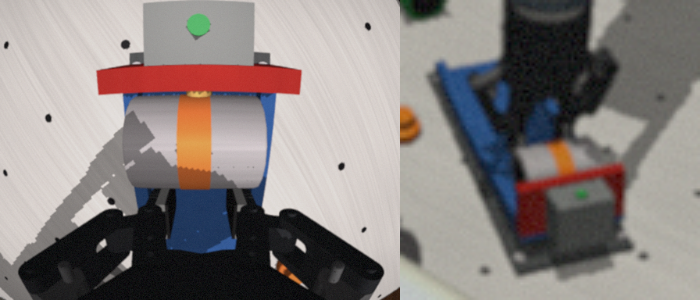

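The sleeve has just reached the pin (brass visible at (200,93), force up to about 4 N). Pushing gently until the force jumps at the stop.

```bash
python3 -m inch '[[0,0,0,0.04,0,-0.006,0.6],[0,0,0,0.04,0,-0.006,0.6],[0,0,0,0.04,0,-0.006,0.6],[0,0,0,0.04,0,-0.006,0.6],[0,0,0,0.04,0,-0.006,0.6]]'
python3 -m inch '[[0,0,0,0.04,0,-0.006,0.6],[0,0,0,0.03,0,-0.004,0.6]]'
python3 -m inch '[[0,0,0,0.03,0,-0.004,0.6],[0,0,0,0,0,0,0.6]]'
```

```text
clock: 8.77
eef_pos: [591.1, 81.2, 65.6]
tcp_rot: [-3.141, 0.001, 0.954]
contact_force: [-3.4, -5.7, 1.9]
opening: 0.398
grasp_force: 2.9
clock: 8.93
eef_pos: [591.4, 81.8, 65.6]
tcp_rot: [-3.141, 0.003, 0.955]
contact_force: [-6.0, -13.8, 4.2]
opening: 0.4
grasp_force: 6.9
clock: 9.1
eef_pos: [591.4, 81.8, 65.6]
tcp_rot: [-3.14, 0.004, 0.955]
contact_force: [-6.0, -13.4, 4.3]
opening: 0.4
grasp_force: 7.0
```

```bash
python3 -m inch '[[0,0,0,0.03,0,0,0.6],[0,0,0,0,0,0,0.6],[0,0,0,0,0,0,0.6],[0,0,0,0,0,0,0.6]]'
python3 - <<'E'
from rig import r, grab_frame
import cv2, numpy as np
p=grab_frame("wrist")["pixels"][60:260,120:392,::-1]
cv2.imwrite("pics/f.png",cv2.resize(p,None,fx=2.5,fy=2.5,interpolation=cv2.INTER_CUBIC))
E
```

```text
clock: 9.43
eef_pos: [591.5, 81.9, 65.6]
tcp_rot: [-3.14, 0.005, 0.955]
contact_force: [-6.1, -16.9, 5.1]
opening: 0.397
grasp_force: 8.6
```

View pics/f.png

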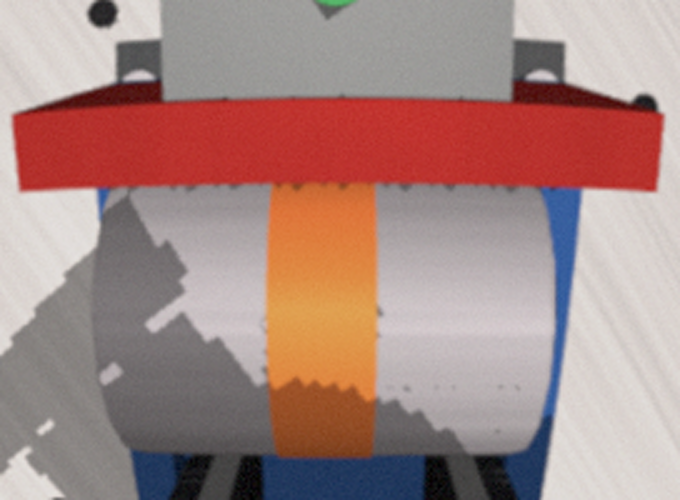

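The sleeve is flat against the red stop across its full width. The pin no longer shows and the push is steady at about 18 N, so I'm handing in.

```bash
python3 -c "
from rig import r
print(r.sign_off())"
```

```text
the job is handed in; nothing more can be done
None
```

The sleeve is home against the red stop with the sensor pin pushed in, held there by the fingers with a steady push of about 18 N, and the job was handed in at about 9.5 s; the sign-off returned no verdict.

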